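# Draw the bottom tin from the stack magazine and file it on end in the crate

## Robot

A 6-joint arm with a two-finger parallel gripper is mounted at the origin on the work surface. World frame = base frame: x ahead of the robot, y to its left, z up, the work surface at z = 0. Lengths are in mm, angles in degrees, forces in N, time in s.
With the tool pointing down it reaches from about 325 to 900 mm from the base axis. Payload 6.1 kg.
Tool frame: the origin (TCP) lies on the centre line of the jaws, within the pads' length; the fingertips stand 11 mm ahead of it and the grasp point (between the pads) lies 8 mm behind it; z points along the fingers, y is the direction in which the jaws open and shut (so a half turn about z gives the same grasp; the last joint's range is limited). The gripper opens to 85 mm and grips with 20 to 120 N. Pads are 22 mm wide; open, the fingers measure 114 mm over their backs; the gripper's body (76 mm by 85 mm) begins 54 mm behind the grasp point. The pads swing forward as they close: fully open they stand 13 mm farther back than shut.
Start: joints at [59.754, 12.628, 87.462, -0, 79.91, -7.225], TCP at [244.42, 575.217, 242.3] pointing down, gripper open.
Joint ranges: [-170.65, 170.65], [-52.31, 119.04], [5.05, 147.46], [-71.25, 251.25], [11.57, 151.72], [-153.62, 153.62]. Speed limits (degrees/s): [147.25, 147.25, 172.46, 180, 180, 180].

## Interface

Orientations are given as [roll, pitch, yaw] about the fixed x, y, z axes, in that order (R = Rz(yaw) Ry(pitch) Rx(roll)).
In Python, from workcell import ctrl gives the robot as it stands. The module is installed in compiled form; this text tells all that it offers.
- The arm moves only by the shell command python3 -m handwheel 'ROWS' [FORCE]. ROWS is JSON, a list of rows, each a list of 5 numbers: the shift along the tool's x, y, z in mm, then the turn about the tool's z in degrees, then the closure in counts, from 0 (fully open) to 255 (shut). A call has exactly 8 rows; each row shifts and turns the commanded pose from where the row before left it, along the tool's axes as they then stand; what a row does not reach is not made up. A row lasts 1/8 s, in which the tool goes at most 62.5 mm and 10.7 degrees, less where a joint would pass 70% of its speed; a pose out of reach is approached as far as the arm can. A call with a gripper value outside its range is refused whole. The fingers move at their own pace and stop on an object; FORCE is the grip in N (left out, the last holds). Time passes only in rows, so rows that do not move let the fingers close, or fill a call up. It gives the time, the measured TCP pose, the force and the opening at its end, in the units of the state.
- ctrl.sense(): the state, without advancing time (a new reading comes with each control period).
- ctrl.snapshot(name): name is "side" or "top"; returns a dict with "img" (384x512x3 uint8, blue, green, red), "range_z" (384x512 float32, mm along the optical axis (not along the pixel's ray), 0 where there is no reading), "mtx" (3x3 intrinsics, pixels), "xyz" and "orientation" of the camera in the world. Camera axes: x right, y down, z forward; pixel columns grow to the right and rows downward; lengths in mm; the calibration is good to about 2 mm. A picture is of the moment at which its call begins.
- ctrl.finish_job(): hands the job in, once; it reports no verdict.
Trained networks look in a picture, given as the dict that the camera call returned (one of the last four; its "shot" number tells which), for a name from the list of things; names that differ only in an ending like _2 or _b are one class to them, and where a whole thing is asked for, a point or a joint stands for the part that bears it (a point fixed in the world has none). Each returns a list of dicts, best first, with "p" (0 to 1); they miss things now and then, are a little off and sometimes report something else, mostly with a low value. They report only what shows in the picture. A call takes as long as a camera call. They do not tell look-alikes from the thing itself.
- ctrl.look_for(picture, label): "extent" ([left, top, right, bottom] in pixels, round what is visible of it).
- ctrl.cut_out(picture, label): "pixels" (384x512 bool, what is visible of it) and "extent" ([left, top, right, bottom] in pixels, round what is visible of it).
The state is a dict: "clock": time; "q": joint angles; "qvel": joint speeds; "tau": joint torques, N m; "ee_pos": TCP position; "eef_rot": TCP orientation; "force": force on the tool from outside, world axes, zero at the start; "moment": the same for the moment, N m; "gripper_width": opening from 0.0 (shut) to 1.0 (fully open).
Only numpy, scipy, OpenCV 4.12 (cv2) and the standard library are available. Lean on these libraries where they do the work, as an engineer would, in place of code of your own. Each camera call takes 0.05 s, during which the arm holds its last target.

## Task

Pull the bottom blue parts tin out through the front of the leaning stack magazine, leaving the other blue tins in the magazine, and stand it on end in the one empty crate cell, the one with the green floor. That floor is height-adjustable and may stand higher or lower, so lower the tin gently until you feel it stand, without pressing hard or letting it drop; it must stay upright by itself. Leave the two tins already filed in the crate, the jar and the oil bottle where they stand.

Things in the scene. Friction and masses are not known exactly. Their poses are not given: they have to be found in the camera images.
- magazine: Fixed green steel magazine 105 mm deep, 69 wide, 240 high, on a base plate 150 x 110 x 12 mm. Origin on the bench under it; x to the rear, y across, z up; its open front faces -x. The tins lie in it on one another, length front to rear; floor and stack lean back by 20 degrees, so the floor rises to the front. The floor is a runner 30 mm wide; side walls stand beside only the rear 60 mm of the tins.
- mouth (a point): Front end of the magazine's floor, mid width, 100 mm above the bench (axes as the magazine's). The bottom tin slides out here along the floor's slope, forward and up at 20 degrees, against a few newtons of friction from the stack, whose tins then drop 22 mm.
- strip (a point): Lower end of the steel strip before the stack: 22 mm wide, 4 mm thick, square to the sloping floor, from 27 to 144 mm above it, inner face at the floor's front end. It keeps back all tins but the bottom one, and is in the way of a gripper's body held upright: lean the tool away from the stack, to the front.
- tin_bottom: The bottom tin of the stack, blue: flat closed steel tin 96 x 56 x 22 mm, about 0.2 kg, rigid. Origin at its centre; x along the 96 mm length, y along the 56 mm width, z out of the lid (with a paper label). It starts pitched with the magazine, -x to the front; its front end sticks out 30 mm beyond the inner face of the magazine's front strip, with free space beside and below it.
- tin_second: A tin of the stack above the bottom one (second from below), blue: same size, axes and pitch; its front end lies about 2 mm behind the front strip.
- tin_third: A tin of the stack above the bottom one (third from below), blue: same size, axes and pitch; its front end lies about 2 mm behind the front strip.
- tin_top: A tin of the stack above the bottom one (the uppermost), blue: same size, axes and pitch; its front end lies about 2 mm behind the front strip.
- crate: Fixed wooden crate, outside 54 (x) x 272 (y) x 45 mm high, walls, dividers and floor 5 mm thick; three cells in a row along y, each 44 (x) x 84 (y) mm inside and 89 mm apart. Origin under its centre.
- pad: Base of the green floor of the one empty cell, centred in it; fixed, origin 5 mm above the bench (the crate floor's top), axes as the crate's: x across the crate, y along its cells. Over it is the green floor plate, 40 x 80 mm, adjustable in height and stiff: its top stands anywhere from 7 to 19 mm above this origin, and no reading gives it. Lower a tin until it is felt to stand.
- filed_a: Red tin of the same size, standing on end in another cell of the crate, its width along the crate's y. Origin at its centre, x axis down.
- filed_b: Yellow tin of the same size, standing on end in another cell of the crate, its width along the crate's y. Origin at its centre, x axis down.
- jar: Amber glass jar with a steel cap, 64 mm across, 85 mm high. Origin under its centre.
- oil_bottle: Grey bottle with a red cap, 52 mm across, 130 mm high. Origin under its centre.
Things that resemble listed ones, but are neither listed nor needed, are in the scene too. What is shaped like the tin_bottom but pink or turquoise is not meant.

How it is judged:
By the outcome, as a careful person would: the job done as asked, in the order asked, and still so for the second after the job is handed in, with the robot touching nothing.
It also fails if it takes over 43 s, if anything falls off the work surface, if the arm or the gripper's body presses on something with over 40 N, if the wrist force passes 120 N, or if a joint passes its speed limit or range.

## Working session

There is one attempt and no reset: what is moved stays moved. The work goes in short steps, Python scripts to look and compute and a shell command to move; the robot and the scene stay as the last step left them, time stands still between calls to the robot, and variables do not carry over. Pictures are saved under pics/ and viewed, and the job is handed in when it is done.

```bash
mkdir -p pics; ls; cat > h.py <<'E'
import numpy as np, cv2
from scipy.spatial.transform import Rotation as R
from workcell import ctrl
def cam(s):
    K=np.array(s['mtx']); o=np.array(s['orientation'],float)
    Rm=o if o.shape==(3,3) else R.from_euler('xyz',o,degrees=True).as_matrix()
    return K,Rm,np.array(s['xyz'],float)
def cloud(s):
    K,Rm,t=cam(s); z=s['range_z']; v,u=np.mgrid[:z.shape[0],:z.shape[1]]
    p=np.stack([(u-K[0,2])/K[0,0]*z,(v-K[1,2])/K[1,1]*z,z],-1)
    w=p@Rm.T+t; w[z<=0]=np.nan
    return w
def proj(s,P):
    K,Rm,t=cam(s); c=(np.atleast_2d(P)-t)@Rm; q=c@K.T; return q[:,:2]/q[:,2:]
E
python3 - <<'E'
from h import *
print(ctrl.sense())
for n in("side","top"):
    s=ctrl.snapshot(n); print(n,s['xyz'],s['orientation'],s['mtx'],s.keys())
    cv2.imwrite(f'pics/{n}0.png',s['img']); np.savez(f'{n}0.npz',**{k:s[k] for k in('img','range_z','mtx','xyz','orientation')})
    for l in['magazine','mouth','strip','tin_bottom','crate','pad','filed_a','jar','oil_bottle']:
        try:
            for d in ctrl.look_for(s,l): print(l,np.round(d['extent']),round(d['p'],2))
        except Exception as e: print(l,e)
E
```

```text
pics
{'clock': 0.0, 'q': array([ 5.97520536e+01,  1.26746537e+01,  8.75268467e+01,  9.24051671e-05,
        7.99125961e+01, -7.22656442e+00]), 'qvel': array([ 0.06069291,  0.04133702, -0.06673601,  0.06523086, -0.0564916 ,
        0.06923996]), 'tau': array([-6.94082264e-04, -4.96889985e+01, -3.89388621e+01, -2.57220281e-04,
        1.09646600e-02,  1.53117941e-05]), 'ee_pos': array([244.13362625, 574.69028215, 241.19561393]), 'eef_rot': array([-1.79886821e+02, -1.44427763e-02,  1.56978588e+02]), 'force': array([0.50999037, 0.42172184, 0.11216332]), 'moment': array([ 0.04730213,  0.01603334, -0.02553659]), 'gripper_width': 1.0006032304430121}
side [  90.12830338 -514.65454996  627.34680878] [-122.40049061    0.18257624  -42.75953013] [[407.20962375   0.         257.97023249]
 [  0.         407.20962375 189.59668982]
 [  0.           0.           1.        ]] dict_keys(['img', 'range_z', 'mtx', 'xyz', 'orientation', 'shot'])
magazine [211. 125. 280. 222.] 0.95
mouth [211. 124. 274. 222.] 0.69
tin_bottom [252. 215. 294. 243.] 0.94
tin_bottom [202. 172. 240. 188.] 0.88
tin_bottom [164. 
[... 615 characters left out ...]
tx', 'xyz', 'orientation', 'shot'])
magazine [192. 135. 239. 208.] 0.93
mouth [192. 139. 239. 208.] 0.82
strip [193. 137. 238. 208.] 0.62
strip [200. 196. 225. 202.] 0.46
strip [321. 222. 346. 231.] 0.17
tin_bottom [202. 236. 239. 272.] 0.92
tin_bottom [142. 171. 170. 212.] 0.88
tin_bottom [259. 174. 284. 206.] 0.71
tin_bottom [199. 202. 225. 216.] 0.61
tin_bottom [200. 152. 224. 192.] 0.38
tin_bottom [347. 212. 377. 232.] 0.23
crate [311. 202. 416. 243.] 0.98
pad [350. 212. 376. 233.] 0.75
filed_a [379. 208. 414. 221.] 0.85
filed_a [321. 221. 346. 232.] 0.74
filed_a [117. 240. 148. 263.] 0.27
jar [304. 148. 333. 172.] 0.85
jar [197. 155. 226. 191.] 0.52
oil_bottle [117. 240. 150. 261.] 0.75
```

View pics/side0.png

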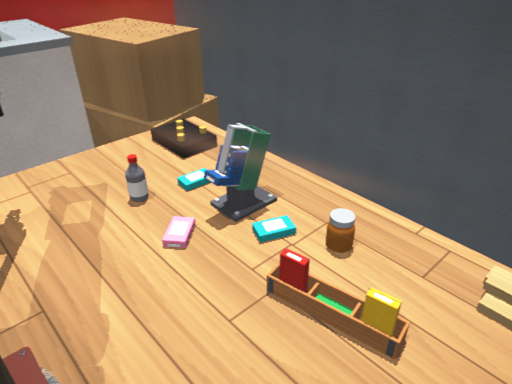

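View pics/top0.png

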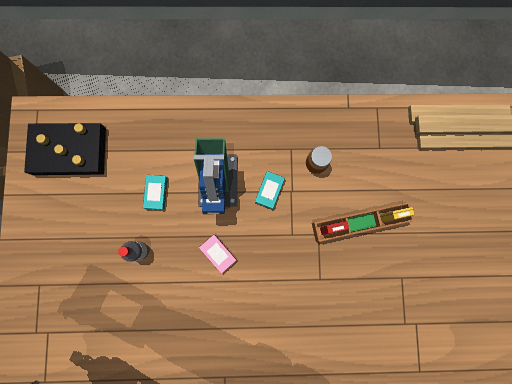

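```bash
python3 - <<'E'
import cv2
a=cv2.imread('pics/top0.png')[120:280,130:300]; b=cv2.imread('pics/side0.png')[110:260,155:310]
cv2.imwrite('pics/crop0.png',cv2.hconcat([cv2.resize(a,(400,400),interpolation=cv2.INTER_CUBIC),cv2.resize(b,(400,400),interpolation=cv2.INTER_CUBIC)]))
E
```

```text
(no output)
```

View pics/crop0.png

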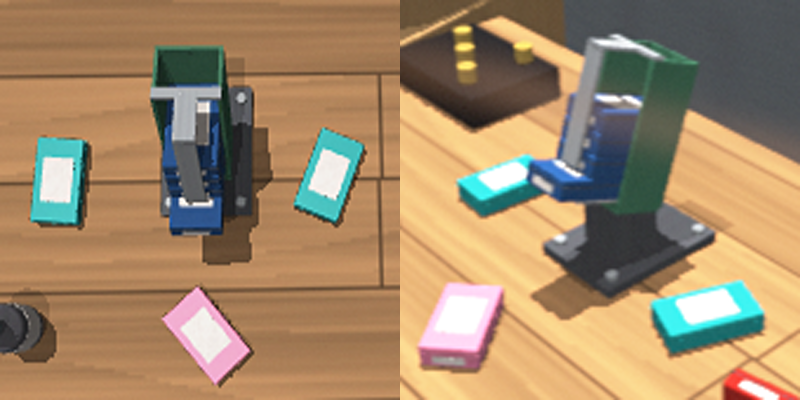

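Candidates for the bottom tin:
- Blue tin in the magazine: top (212,208), side (220,178).
- Turquoise tins: top (154,192) and (270,190).
- Pink tin: top (218,254).

Only the blue tin sticking out under the strip fits the description, and the crop confirms it. The empty green cell is at top (363,222). Next I measure poses.

```bash
python3 - <<'E'
from h import *
S={n:dict(np.load(f'{n}0.npz')) for n in('top','side')}
np.set_printoptions(precision=1,suppress=True,linewidth=150)
for n,s in S.items():
    w=cloud(s); hsv=cv2.cvtColor(s['img'],cv2.COLOR_BGR2HSV); H,Sa,V=cv2.split(hsv)
    def rep(nm,m,roi):
        mm=np.zeros(m.shape,bool); l,t,r,b=roi; mm[t:b,l:r]=True
        m=m&mm&~np.isnan(w[...,0]); p=w[m]
        if len(p)<5: print(n,nm,len(p));return p
        rect=cv2.minAreaRect(p[:,:2].astype(np.float32))
        print(n,nm,len(p),'mean',p.mean(0),'lo',np.percentile(p,3,axis=0),'hi',np.percentile(p,97,axis=0),'rect',rect)
        return p
    roi=dict(top=(185,130,250,220),side=(195,110,285,225))[n]
    blue=(H>100)&(H<125)&(Sa>130)
    p=rep('blue',blue,roi)
    green=(H>45)&(H<85)&(Sa>120)
    rep('pad',green,dict(top=(340,205,385,240),side=(305,285,360,325))[n])
    croi=dict(top=(300,195,425,250),side=(262,240,415,360))[n]
    rep('red',((H<6)|(H>174))&(Sa>180),croi)
    rep('yel',(H>20)&(H<32)&(Sa>180),croi)
    z=w[...,2]
    rep('rim',(z>38)&(z<48),croi)
    rep('plate',(z>8)&(z<16)&(V<90),dict(top=(180,120,260,230),side=(200,170,290,230))[n])
    rep('walltop',(z>200),roi)
    rep('mag green',(H>60)&(H<90)&(Sa>60)&(z>100),roi)
    rep('table',z>-50,(60,280,200,340) if n=='top' else (200,260,250,330))
# tin bottom front portion, top view profile down the center columns
s=S['top'];w=cloud(s)
for u in(204,212,220):
    for v in range(186,220,2): print(u,v,s['img'][v,u],w[v,u])
E
```

```text
top blue 635 mean [634.2 189.8 148.4] lo [585.2 164.8 120.4] hi [725.4 219.3 181.8] rect ((655.2283935546875, 192.280517578125), (55.62190246582031, 147.8842315673828), 89.65343475341797)
top pad 354 mean [ 560.  -215.7   15.9] lo [ 540.  -250.    12.2] hi [ 579.6 -181.7   19.4] rect ((559.4761352539062, -215.9775390625), (39.55545425415039, 74.19184875488281), 11.464678764343262)
top red 149 mean [ 541.  -117.6   85.9] lo [ 529.  -150.6   11.6] hi [554.6 -96.9 104.7] rect ((542.7701416015625, -129.452392578125), (22.58162498474121, 65.14134979248047), 11.433199882507324)
top yel 81 mean [ 570.8 -277.8   64. ] lo [ 562.1 -317.4   12.9] hi [ 580.9 -270.6  103.6] rect ((576.2825927734375, -297.5274353027344), (20.250089645385742, 51.92843246459961), 11.447477340698242)
top rim 453 mean [ 559.1 -208.4   44.7] lo [ 512.8 -344.1   39. ] hi [605.8 -79.7  47.8] rect ((559.85595703125, -213.162841796875), (55.15275192260742, 273.1377868652344), 11.201878547668457)
top plate 381 mean [672.9 153.3  12.7] lo [616.2 139.4   9.8] hi [753.5 170.9  15.7] rect ((664.3971557617188, 179.08877563476562
[... 3754 characters left out ...]
8.5 208.9   1.3]
220 186 [97 59 33] [638.9 169.6 183.1]
220 188 [62 40 25] [635.9 170.6 172.3]
220 190 [102  62  34] [633.  171.7 160.7]
220 192 [65 51 44] [629.4 172.4 152.5]
220 194 [79 45 22] [625.5 173.1 145. ]
220 196 [70 55 46] [622.1 174.1 134.3]
220 198 [77 43 19] [618.4 174.9 124.9]
220 200 [183 160 148] [613.4 175.  123.9]
220 202 [165 129 104] [608.2 174.9 124.9]
220 204 [139  84  44] [603.1 175.  124.5]
220 206 [141  83  47] [598.3 175.2 122.5]
220 208 [141  86  47] [592.3 174.4 131. ]
220 210 [141  84  45] [587.2 174.3 131.8]
220 212 [70 41 21] [583.4 175.5 119.2]
220 214 [48 69 95] [589.5 186.1   2.7]
220 216 [48 69 94] [583.8 186.1   2.5]
220 218 [49 71 97] [578.4 186.4  -0.9]
```

```bash
python3 -m handwheel '[[0,0,0,-7.67,0],[0,0,0,-7.67,0],[0,0,0,-7.68,0],[-37,-42,0,0,0],[-37,-42,0,0,0],[-37,-42,0,0,0],[-37,-42,0,0,0],[-37,-42,0,0,0]]' 40; python3 -m handwheel '[[-31,-34.6,0,0,0],[-31,-34.6,0,0,0],[-31,-34.6,0,0,0],[-31,-34.6,0,0,0],[-28.6,-34.8,0,0,0],[0,0,32.3,0,0],[0,0,20,0,0],[0,0,0,0,0]]'
python3 - <<'E'
from h import *
s=ctrl.snapshot('side'); cv2.imwrite('pics/s1.png',s['img']); np.savez('s1.npz',**{k:s[k] for k in('img','range_z','mtx','xyz','orientation')})
w=cloud(s)
a=s['img'][60:260,120:330]; cv2.imwrite('pics/s1c.png',cv2.resize(a,(630,600)))
print(ctrl.sense()['ee_pos'],ctrl.sense()['eef_rot'])
E
```

```text
clock: 2.0
ee_pos: [430.4, 363.8, 242.6]
eef_rot: [180.0, 0.0, -180.0]
force: [1.3, 0.4, 0.3]
gripper_width: 0.997
clock: 3.0
ee_pos: [580.2, 192.1, 187.5]
eef_rot: [-180.0, -0.3, -180.0]
force: [-0.2, -0.2, -0.2]
gripper_width: 0.999
[581.16194808 192.45962713 189.30670084] [-1.79982405e+02 -1.10024885e-01 -1.79950384e+02]
```

View pics/s1c.png

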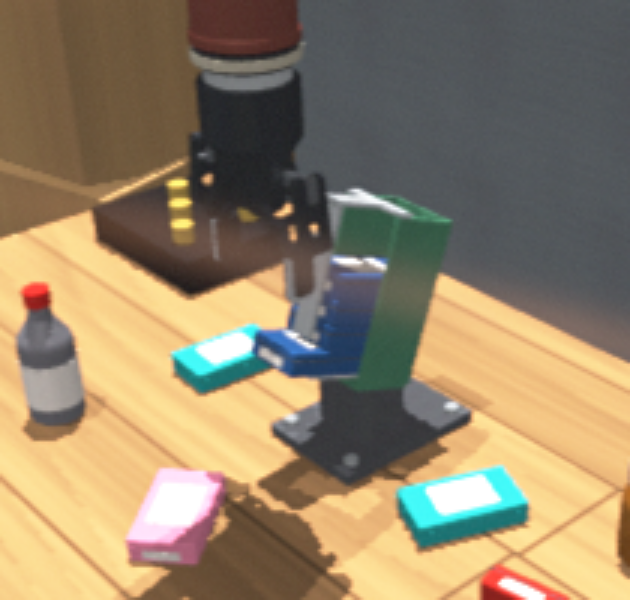

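The side picture shows the open gripper upright in front of the strip, with the near finger at full-image pixel (222,150) above and beside the blue tin. I measure the fingertip height next.

```bash
python3 - <<'E'
from h import *
np.set_printoptions(precision=1,suppress=True)
s=dict(np.load('s1.npz')); w=cloud(s)
m=(w[...,0]>555)&(w[...,0]<610)&(w[...,1]>120)&(w[...,1]<155)&(w[...,2]>150)
p=w[m]; print(len(p))
for a in range(150,330,10):
    q=p[(p[:,2]>=a)&(p[:,2]<a+10)]
    if len(q): print(a,len(q),q.min(0),q.max(0))
# body
m=(w[...,0]>500)&(w[...,0]<680)&(w[...,1]>100)&(w[...,1]<300)&(w[...,2]>240)
p=w[m]
for a in range(240,360,10):
    q=p[(p[:,2]>=a)&(p[:,2]<a+10)]
    if len(q): print('B',a,len(q),np.percentile(q,2,axis=0),np.percentile(q,98,axis=0))
E
```

```text
1381
180 1 [582.4 147.1 189.7] [582.4 147.1 189.7]
190 23 [567.8 139.5 190.8] [588.6 149.2 199.3]
200 42 [567.1 135.8 200.1] [586.5 151.  209.9]
210 39 [568.5 135.4 210.3] [585.8 151.  219.6]
220 36 [568.6 134.7 220. ] [585.3 150.5 229.8]
230 30 [564.5 120.5 230.7] [590.2 153.2 239.9]
240 68 [565.7 120.  240.1] [592.4 155.  250. ]
250 66 [564.1 120.1 250.1] [592.1 155.  260. ]
260 54 [566.4 120.  260. ] [590.2 134.2 270. ]
270 59 [566.6 121.3 270.3] [592.1 154.5 279.8]
280 76 [566.1 122.5 280.2] [591.2 154.7 289.8]
290 63 [566.7 121.5 290. ] [591.  154.8 296.2]
300 5 [574.  153.5 300.8] [584.4 154.9 309.9]
310 3 [569.  153.4 310.1] [580.6 154.5 319. ]
320 6 [568.4 153.8 321.8] [586.6 154.9 328.8]
B 240 145 [564.1 118.5 240.1] [591.4 263.4 249.7]
B 250 161 [561.9 119.9 250.3] [590.7 262.2 259.5]
B 260 180 [562.  120.7 260.2] [589.3 259.4 269.9]
B 270 176 [559.7 122.6 270.3] [590.1 257.1 279.9]
B 280 199 [560.1 122.9 280.2] [589.4 257.4 289.7]
B 290 140 [567.  124.9 290.1] [589.5 255.1 299.4]
B 300 85 [543.4 154.1 300.1] [596.5 196.3 309.8]
B 310 164 [542.5 155.  310.1] [604.4 205.  319.7]
B 320 157 [542.4 154.8 320.4] [601.3 202.2 329.8]
B 330 163 [542.9 154.9 330.5] [599.9 206.2 339.8]
B 340 178 [542.7 155.2 340.3] [603.6 204.6 349.9]
B 350 181 [545.  157.7 350.1] [606.1 209.  359.7]
```

```bash
python3 -m handwheel '[[-6,0,0,0,0],[0,0,30,0,0],[0,0,30,0,0],[0,0,22,0,0],[0,0,0,0,0],[0,0,0,0,255],[0,0,0,0,255],[0,0,0,0,255]]' 40
python3 - <<'E'
from h import *
s=ctrl.snapshot('side'); cv2.imwrite('pics/s2.png',s['img']); np.savez('s2.npz',**{k:s[k] for k in('img','range_z','mtx','xyz','orientation')})
a=s['img'][60:260,120:330]; cv2.imwrite('pics/s2c.png',cv2.resize(a,(630,600),interpolation=cv2.INTER_CUBIC))
q=ctrl.sense();print(q['ee_pos'],q['eef_rot'],q['force'],q['gripper_width'])
E
```

```text
clock: 4.05
ee_pos: [589.4, 192.5, 110.3]
eef_rot: [180.0, 0.2, -180.0]
force: [-1.7, -0.8, 6.5]
gripper_width: 0.65
[589.44821922 192.43165859 110.29399894] [ 179.95070162    0.20681466 -179.99692832] [-0.60677146  0.05274014  6.07094593] 0.6449364163041181
```

View pics/s2c.png

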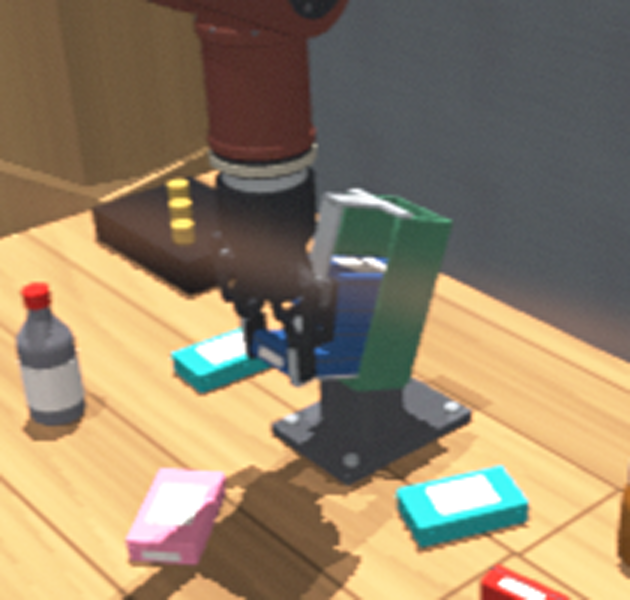

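The near finger at full-image pixel (220,178) has closed beside the tin's front end. Width 0.645 (about 55 mm) means the tin is gripped. Now I pull along the slope.

```bash
python3 -m handwheel '[[4.7,0,-1.7,0,255],[9.4,0,-3.4,0,255],[9.4,0,-3.4,0,255],[9.4,0,-3.4,0,255],[9.4,0,-3.4,0,255],[9.4,0,-3.4,0,255],[9.4,0,-3.4,0,255],[0,0,0,0,255]]' 40
python3 -m handwheel '[[9.4,0,-3.4,0,255],[9.4,0,-3.4,0,255],[9.4,0,-3.4,0,255],[9.4,0,-3.4,0,255],[9.4,0,-3.4,0,255],[9.4,0,-3.4,0,255],[0,0,0,0,255],[0,0,0,0,255]]' 40
python3 - <<'E'
from h import *
s=ctrl.snapshot('side'); cv2.imwrite('pics/s3.png',s['img']); np.savez('s3.npz',**{k:s[k] for k in('img','range_z','mtx','xyz','orientation')})
a=s['img'][60:260,120:330]; cv2.imwrite('pics/s3c.png',cv2.resize(a,(630,600),interpolation=cv2.INTER_CUBIC))
q=ctrl.sense();print(q['ee_pos'],q['eef_rot'],q['force'],q['gripper_width'])
E
```

```text
clock: 5.1
ee_pos: [525.5, 191.9, 129.6]
eef_rot: [-180.0, -0.1, -180.0]
force: [-1.0, -0.1, -3.6]
gripper_width: 0.648
clock: 6.1
ee_pos: [470.7, 192.0, 150.6]
eef_rot: [180.0, 0.0, -180.0]
force: [0.4, -0.2, -2.4]
gripper_width: 0.645
[470.755493   191.99847267 150.53707114] [1.79997647e+02 1.78046322e-02 1.79992300e+02] [ 0.19883186 -0.32155614 -2.36153992] 0.6440401515998826
```

View pics/s3c.png

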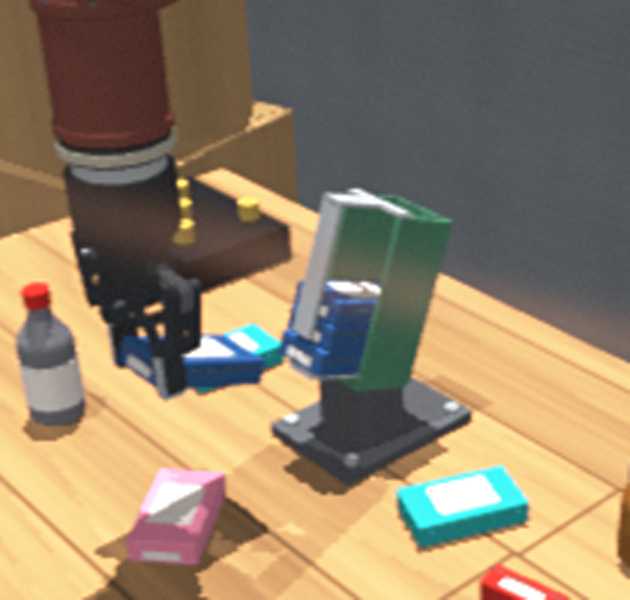

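The tin is out, held in the jaws at full-image pixel (185,180), and three blue tins remain in the magazine. Rows cannot tilt the tool, so I plan to swing the tin upright in the pads by pushing its tail against the crate's fixed front wall. First I check its current pitch.

```bash
python3 - <<'E'
from h import *
np.set_printoptions(precision=2,suppress=True)
s=dict(np.load('s3.npz')); w=cloud(s); H,Sa,V=cv2.split(cv2.cvtColor(s['img'],cv2.COLOR_BGR2HSV))
m=(w[...,0]>440)&(w[...,0]<580)&(w[...,1]>150)&(w[...,1]<225)&(w[...,2]>80)&(w[...,2]<175)&(H>98)&(H<125)&(Sa>120)
p=w[m];print(len(p),p.min(0),p.max(0))
# side face (dark?) vs lid: near side y<168
q=p[p[:,1]<169]
for x in range(480,570,6):
    r=q[(q[:,0]>=x)&(q[:,0]<x+6)]
    if len(r)>2: print(x,len(r),np.percentile(r[:,2],[3,97]))
t=p[(p[:,1]>172)&(p[:,0]>490)]
A=np.c_[t[:,:2],np.ones(len(t))]; c=np.linalg.lstsq(A,t[:,2],rcond=None)[0]; print('lid plane',c,np.degrees(np.arctan(c[0])))
# second tin front now vs. strip
m=(w[...,0]>580)&(w[...,0]<680)&(w[...,1]>155)&(w[...,1]<235)&(w[...,2]>95)&(w[...,2]<135)&(H>98)&(H<125)&(Sa>120)
print('stack',np.percentile(w[m],[1,99],axis=0))
E
```

```text
285 [460.59 162.27 123.  ] [555.77 218.95 171.58]
486 17 [143.2  163.26]
492 19 [141.33 161.26]
498 20 [138.58 159.52]
504 16 [135.95 156.93]
510 18 [134.16 154.13]
516 17 [133.63 151.96]
522 18 [131.09 150.07]
528 14 [130.18 148.65]
534 17 [127.63 147.  ]
540 15 [127.59 143.46]
546 11 [123.98 142.59]
552 4 [133.69 139.04]
lid plane [ -0.38   0.   352.19] -21.017015562896315
stack [[608.23 162.76  95.36]
 [660.1  213.85 134.86]]
```

```bash
python3 -m handwheel '[[0,0,-15,-5.6,255],[0,0,-15,-5.6,255],[14.8,-51.9,0,0,255],[14.8,-51.9,0,0,255],[14.8,-51.9,0,0,255],[14.8,-51.9,0,0,255],[14.8,-51.9,0,0,255],[14.8,-51.9,0,0,255]]' 30
```

```text
clock: 7.15
ee_pos: [443.8, -132.7, 180.7]
eef_rot: [-180.0, 0.0, -168.8]
force: [1.3, 0.1, -1.3]
gripper_width: 0.645
```

```bash
python3 -m handwheel '[[14.65,-51.85,0,0,255],[14.65,-51.85,0,0,255],[0,0,47.5,0,255],[0,0,47,0,255],[0,0,47,0,255],[0,0,0,0,255],[0,0,0,0,255],[0,0,0,0,255]]' 22
python3 - <<'E'
from h import *
np.set_printoptions(precision=2,suppress=True)
for n in('side','top'):
    s=ctrl.snapshot(n); cv2.imwrite(f'pics/{n}4.png',s['img']); np.savez(f'{n}4.npz',**{k:s[k] for k in('img','range_z','mtx','xyz','orientation')})
    w=cloud(s); H,Sa,V=cv2.split(cv2.cvtColor(s['img'],cv2.COLOR_BGR2HSV))
    C=np.array([559.8,-213.5]); e=np.array([.981,.194]); f=np.array([-.194,.981])
    a=(w[...,:2]-C)@e; b=(w[...,:2]-C)@f; z=w[...,2]
    m=(H>98)&(H<125)&(Sa>120)&(abs(b)<60)&(a>-160)&(a<60)
    print(n,'blue a',np.percentile(a[m],[1,99]),'b',np.percentile(b[m],[1,99]),'z',np.percentile(z[m],[1,99]))
    m=(z>40)&(z<49)&(a>-40)&(a<-15)&(abs(b)<130); print('front rim a',np.percentile(a[m],[3,20,50,80,97]),m.sum())
    m=(z>40)&(z<49)&(a<40)&(a>15)&(abs(b)<130); print('rear rim a',np.percentile(a[m],[3,20,50,80,97]),m.sum())
a=cv2.imread('pics/side4.png')[170:384,190:440]; b=cv2.imread('pics/top4.png')[150:290,290:430]
cv2.imwrite('pics/c4.png',cv2.hconcat([cv2.resize(a,(470,400)),cv2.resize(b,(330,400))]))
E
```

```text
clock: 8.15
ee_pos: [436.8, -239.2, 41.2]
eef_rot: [-179.8, 0.1, -168.8]
force: [-0.9, 1.0, -1.5]
gripper_width: 0.649
side blue a [-142.53  -74.17] b [-47.96  26.6 ] z [ 41.48 121.35]
front rim a [-28.96 -27.75 -26.56 -24.21 -22.01] 363
rear rim a [20.   21.28 22.49 24.71 26.71] 198
top blue a [-113.91  -39.91] b [-26.89  28.48] z [ 24.77 167.53]
front rim a [-26.74 -25.86 -24.28 -22.7  -21.87] 175
rear rim a [22.1  22.91 24.62 26.15 27.03] 175
```

View pics/c4.png

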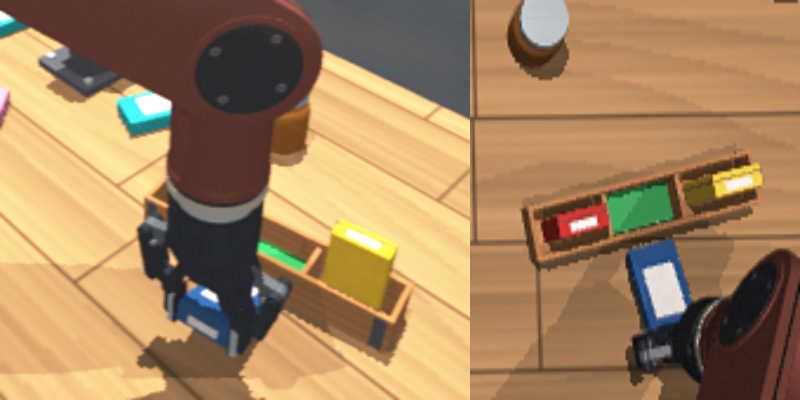

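The top view (c4 crop, right) shows the tin at crop pixel (660,290), square in front of the empty cell and pointing at the crate's front wall. I start the pivot.

```bash
python3 -m handwheel '[[-6.9,0,0,0,255],[-6.9,0,0,0,255],[-3.05,0,-9.7,0,255],[-3.05,0,-9.7,0,255],[-3.85,0,-7.4,0,255],[-3.85,0,-7.4,0,255],[-4.95,0,-6.6,0,255],[-4.95,0,-6.6,0,255]]' 22
cat > look.py <<'E'
import sys
from h import *
np.set_printoptions(precision=1,suppress=True)
C=np.array([559.8,-213.5]); e=np.array([.981,.194]); f=np.array([-.194,.981])
k=sys.argv[1]
for n in('side','top'):
    s=ctrl.snapshot(n); cv2.imwrite(f'pics/{n}{k}.png',s['img']); np.savez(f'{n}{k}.npz',**{q:s[q] for q in('img','range_z','mtx','xyz','orientation')})
    w=cloud(s); H,Sa,V=cv2.split(cv2.cvtColor(s['img'],cv2.COLOR_BGR2HSV))
    a=(w[...,:2]-C)@e; b=(w[...,:2]-C)@f; z=w[...,2]
    m=(H>98)&(H<125)&(Sa>120)&(abs(b)<36)&(a>-160)&(a<60)&(z<135)
    P=np.c_[a[m],b[m],z[m]]; print(n,len(P))
    for lo in range(0,135,8):
        q=P[(P[:,2]>=lo)&(P[:,2]<lo+8)]
        if len(q)>3: print(lo,len(q),'a',np.percentile(q[:,0],[3,97]),'b',np.percentile(q[:,1],[3,97]))
    q=ctrl.sense(); 
d=np.array(q['ee_pos'])[:2]-C
print('tcp a,b,z',d@e,d@f,q['ee_pos'][2],q['eef_rot'],'F',q['force'],q['moment'],q['gripper_width'],q['clock'])
a=cv2.imread(f'pics/side{k}.png')[170:384,190:440]; b=cv2.imread(f'pics/top{k}.png')[150:290,290:430]
cv2.imwrite(f'pics/c{k}.png',cv2.hconcat([cv2.resize(a,(470,400)),cv2.resize(b,(330,400))]))
E
python3 look.py 5
```

```text
clock: 9.25
ee_pos: [472.2, -230.6, 86.6]
eef_rot: [180.0, -0.0, -168.8]
force: [-3.9, -0.4, -5.3]
gripper_width: 0.645
side 269
24 4 a [-49.  -42.5] b [-26.4 -26.1]
32 9 a [-54.8 -37.2] b [-26.9 -26.1]
40 12 a [-59.6 -37.2] b [-27.1 -25.1]
88 48 a [-105.9 -100.9] b [-26.2  24.2]
96 107 a [-104.9  -92.8] b [-25.7  27. ]
104 88 a [-95.5 -89.8] b [-20.9  25.9]
top 203
32 11 a [-48.5 -29.3] b [-20.3  29.1]
40 60 a [-44.5 -29.4] b [-22.3  28.4]
48 37 a [-60.3 -36.2] b [-22.5  29.1]
56 22 a [-63.6 -43.6] b [-24.8  28.9]
64 21 a [-72.6 -50.4] b [-24.1  28.9]
72 25 a [-74.8 -57.5] b [-24.7  29.1]
80 11 a [-73.5 -63.1] b [-20.8  27.9]
88 14 a [-78.2 -69.5] b [19.3 28.5]
tcp a,b,z -88.67487184124231 -0.03209678366359994 87.34506322467436 [-180.     0.  -168.8] F [-5.4  0.4 -1.4] [0.1 1.  0.1] 0.6491054885270489 9.35
```

View pics/c5.png

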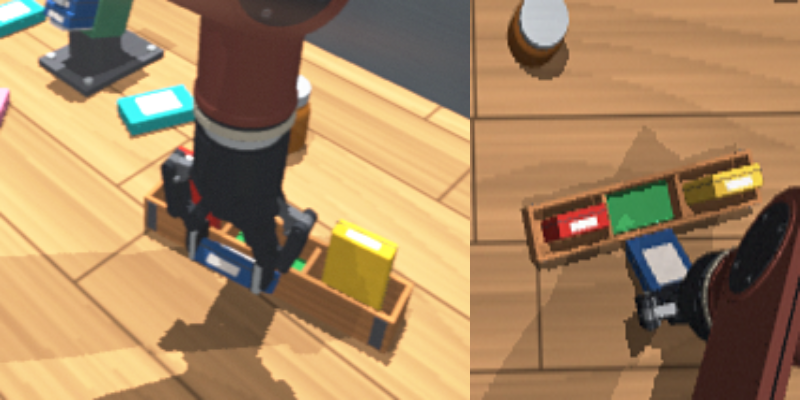

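It is pivoting as planned, at about 50° with 5 N. In the top crop the tail is at the wall, at crop pixel (650,240). I continue to vertical, keeping the contact lower on the wall.

```bash
python3 -m handwheel '[[-5.9,0,-4.15,0,255],[-5.9,0,-4.15,0,255],[-6.65,0,-2.85,0,255],[-6.65,0,-2.85,0,255],[-7.25,0,-1.9,0,255],[-7.25,0,-1.9,0,255],[-6,0,-0.4,0,255],[-5.9,0,-0.4,0,255]]' 22
python3 look.py 6
```

```text
clock: 10.35
ee_pos: [523.3, -221.4, 106.4]
eef_rot: [-179.9, 0.0, -168.8]
force: [-5.7, -1.6, 1.3]
gripper_width: 0.645
side 1148
32 58 a [-50.5 -38.7] b [-27.7  21.4]
40 78 a [-51.9 -39.6] b [-27.7  22.5]
48 84 a [-52.7 -39.7] b [-27.7  22.9]
56 87 a [-53.4 -40. ] b [-27.6  22.6]
64 87 a [-54.2 -40.3] b [-27.7  22.5]
72 86 a [-55.7 -43.8] b [-27.8  22.4]
80 91 a [-56.2 -43.4] b [-27.8  20.8]
88 92 a [-56.7 -44.6] b [-27.5  23. ]
96 82 a [-57.7 -48.4] b [-27.6  22.2]
104 101 a [-58.7 -54.3] b [-27.4  23.3]
112 94 a [-59.5 -51.7] b [-27.4  22.8]
120 198 a [-59.4 -41.4] b [-27.3  24.8]
128 10 a [-50.2 -40.7] b [-26.2  22.6]
top 16
120 9 a [-57.2 -51.6] b [12.5 27.7]
tcp a,b,z -36.94304784400202 -0.6704073450937883 106.2777064880042 [-179.9    0.1 -168.8] F [-5.  -1.   1.2] [-0.2  1.  -0. ] 0.6475426881509803 10.45
```

View pics/c6.png

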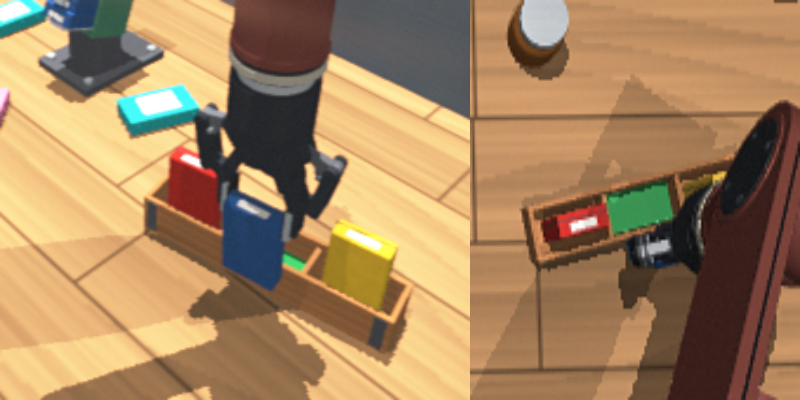

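The tin is nearly upright. In the side crop its body is at (255,240), about 6.5° short of vertical. I push a little more until the lid lies flat on the wall.

```bash
python3 -m handwheel '[[-3,0,0,0,255],[-3,0,0,0,255],[-3,0,0,0,255],[-2.5,0,0,0,255],[0,0,0,0,255],[0,0,0,0,255],[0,0,0,0,255],[0,0,0,0,255]]' 22
python3 look.py 7
```

```text
clock: 11.45
ee_pos: [534.5, -219.2, 106.2]
eef_rot: [-179.9, 0.1, -168.8]
force: [-5.7, -1.2, 0.5]
gripper_width: 0.648
side 1278
32 46 a [-50.7 -40. ] b [-27.6  22.2]
40 99 a [-50.7 -39.4] b [-28.   22.6]
48 90 a [-50.3 -41. ] b [-27.6  22. ]
56 102 a [-50.2 -39. ] b [-27.8  23.5]
64 102 a [-50.  -36.1] b [-27.8  22.4]
72 101 a [-50.2 -36.2] b [-27.6  22.3]
80 94 a [-49.7 -38. ] b [-27.7  21.3]
88 114 a [-49.7 -35.1] b [-27.8  23.5]
96 102 a [-49.7 -41.5] b [-27.6  22.4]
104 99 a [-49.5 -42.2] b [-27.7  21.3]
112 112 a [-49.4 -41.8] b [-27.8  23.6]
120 180 a [-49.2 -30. ] b [-27.2  25.3]
128 37 a [-48.7 -32.7] b [-27.5  24.2]
top 33
104 4 a [-45.7 -42.9] b [26.8 28.4]
120 7 a [-46. -41.] b [ 4.9 28.4]
128 8 a [-46.5 -41.8] b [15.8 27.4]
tcp a,b,z -25.98579263971261 -0.682002417127069 106.12006650925701 [-179.9    0.1 -168.8] F [-5.6 -1.4  1. ] [-0.2  1.3 -0.1] 0.6469944493074961 11.55
```

View pics/c7.png

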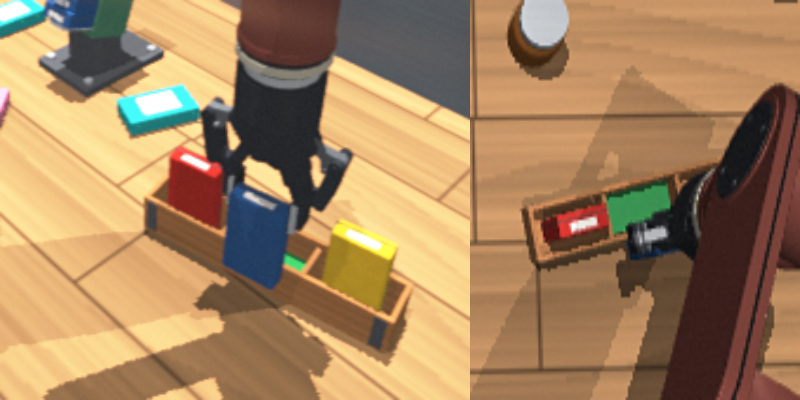

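The tin now leans only about 1°, with its lid on the wall. I firm up the grip, lift, and move over the green cell.

```bash
python3 -m handwheel '[[2,0,0,0,255],[0,0,-15,0,255],[0,0,-17,0,255],[-13,0.3,0,0,255],[-13,0.3,0,0,255],[-13.5,0,0,0,255],[0,0,0,0,255],[0,0,0,0,255]]' 40
python3 look.py 8
```

```text
clock: 12.55
ee_pos: [570.2, -210.4, 136.3]
eef_rot: [180.0, -0.1, -168.8]
force: [-0.3, -0.3, -2.4]
gripper_width: 0.642
side 855
64 73 a [-13.7  -5.3] b [-25.5  24.4]
72 99 a [-13.7  -2.4] b [-26.   23.2]
80 93 a [-13.4  -5.4] b [-26.   24.3]
88 100 a [-12.9  -4.3] b [-25.8  23.6]
96 94 a [-13.5  -3.2] b [-25.6  23.5]
104 99 a [-13.3  -4. ] b [-25.9  22.8]
112 101 a [-13.   -2.2] b [-25.8  22.9]
120 104 a [-12.5  -0.5] b [-26.1  23.5]
128 91 a [-12.9  -8.2] b [-25.6  23.1]
top 30
72 5 a [-9.   6.3] b [29.3 30.3]
80 5 a [-9.6 -2. ] b [29.1 30.4]
96 5 a [-10.6  -3.1] b [28.7 29.9]
120 4 a [-9.9 -4.8] b [28.5 29.8]
tcp a,b,z 10.645597785077785 0.7837979839801076 136.57641779946178 [ 180.    -0.  -168.8] F [ 0.1  1.6 -2.3] [-0. -0. -0.] 0.6449131407701283 12.65
```

View pics/c8.png

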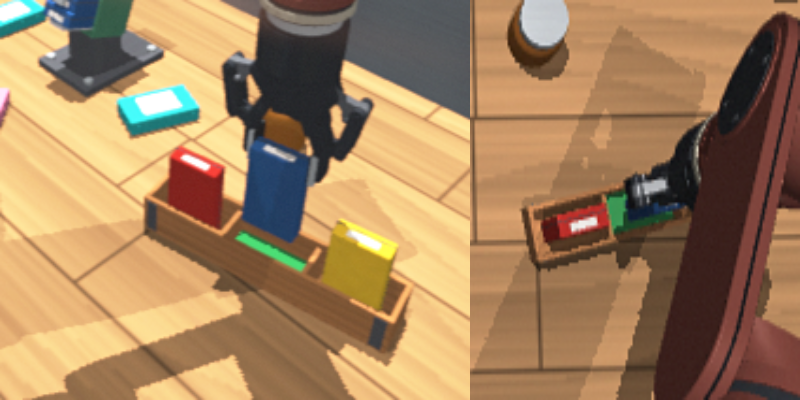

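The tin hangs upright (under 1° lean) above the green cell, at side-crop pixel (275,190), with its bottom at about 66 mm. I lower it to just above the highest possible floor.

```bash
python3 -m handwheel '[[-0.6,-0.5,10,0,255],[0,0,10,0,255],[0,0,8,0,255],[0,0,5,0,255],[0,0,2,0,255],[0,0,0,0,255],[0,0,0,0,255],[0,0,0,0,255]]' 30
python3 look.py 9 | grep -v top; python3 - <<'E'
from h import *
for _ in range(3):
    q=ctrl.sense(); print(q['force'],q['ee_pos'])
E
```

```text
clock: 13.65
ee_pos: [571.5, -211.2, 102.4]
eef_rot: [-180.0, 0.0, -168.8]
force: [-0.4, 0.2, -2.4]
gripper_width: 0.642
side 1169
32 65 a [-12.3  -0.3] b [-26.8  22.1]
40 95 a [-12.1   1.5] b [-26.9  22.5]
48 88 a [-12.5   1.2] b [-27.   23.9]
56 97 a [-11.9  -1.2] b [-27.  22.]
64 90 a [-12.1  -3.4] b [-26.8  23.3]
72 91 a [-11.5  -1.3] b [-26.6  23.5]
80 99 a [-12.2  -3.1] b [-27.   22.1]
88 97 a [-12.4  -1.2] b [-26.9  22.6]
96 99 a [-11.8  -4.6] b [-26.8  22. ]
104 95 a [-11.3  -2.8] b [-26.9  22.2]
112 97 a [-11.6  -5.3] b [-26.9  23.6]
120 155 a [-11.1   7.4] b [-26.3  25.2]
32 4 a [-6.9  1.3] b [27.4 29.6]
56 4 a [-8.8 -3.3] b [27.8 29. ]
96 5 a [-8.1 -0.6] b [28.4 29.4]
120 23 a [-9.2 -1.4] b [ 0.1 29. ]
tcp a,b,z 11.77232397184036 0.044211854699300404 102.27739757382567 [-180.     0.  -168.8] F [ 0.4 -0.5 -1.9] [ 0. -0. -0.] 0.6504008722819903 13.75
[ 0.39826311 -0.47215205 -1.92233783] [ 571.34010734 -211.17279034  102.27739757]
[ 0.39826311 -0.47215205 -1.92233783] [ 571.34010734 -211.17279034  102.27739757]
[ 0.39826311 -0.47215205 -1.92233783] [ 571.34010734 -211.17279034  102.27739757]
```

View pics/c9.png

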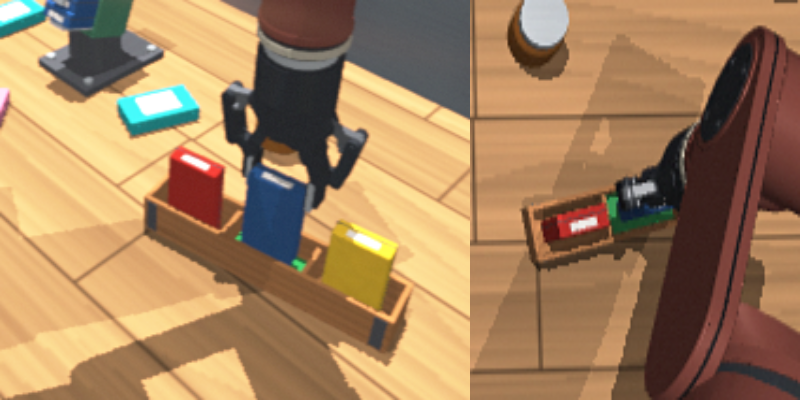

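The tin is inside the crate rim and clear of the walls (side crop (272,215)). Now I lower in small steps and watch the force.

```bash
python3 -m handwheel '[[0,0,2,0,255],[0,0,2,0,255],[0,0,1,0,255],[0,0,1,0,255],[0,0,0,0,255],[0,0,0,0,255],[0,0,0,0,255],[0,0,0,0,255]]' 25
python3 -m handwheel '[[0,0,1,0,255],[0,0,1,0,255],[0,0,1,0,255],[0,0,0,0,255],[0,0,0,0,255],[0,0,0,0,255],[0,0,0,0,255],[0,0,0,0,255]]' 25
```

```text
clock: 14.75
ee_pos: [571.2, -211.1, 96.1]
eef_rot: [-180.0, 0.0, -168.8]
force: [0.3, 0.6, -2.7]
gripper_width: 0.646
clock: 15.75
ee_pos: [571.2, -211.1, 93.0]
eef_rot: [-180.0, 0.0, -168.8]
force: [0.2, -1.0, -2.9]
gripper_width: 0.645
```

```bash
python3 -m handwheel '[[0,0,0.5,0,255],[0,0,0.5,0,255],[0,0,0.5,0,255],[0,0,0.5,0,255],[0,0,0,0,255],[0,0,0,0,255],[0,0,0,0,255],[0,0,0,0,255]]' 25
```

```text
clock: 16.75
ee_pos: [571.2, -211.1, 91.1]
eef_rot: [-180.0, 0.0, -168.8]
force: [-0.4, 0.1, -1.7]
gripper_width: 0.644
```

```bash
python3 -m handwheel '[[0,0,0.5,0,255],[0,0,0.5,0,255],[0,0,0.5,0,255],[0,0,0,0,255],[0,0,0,0,255],[0,0,0,0,255],[0,0,0,0,255],[0,0,0,0,255]]' 25
```

```text
clock: 17.75
ee_pos: [571.3, -211.1, 89.8]
eef_rot: [-180.0, 0.0, -168.8]
force: [-1.3, 2.4, 2.3]
gripper_width: 0.651
```

```bash
python3 -m handwheel '[[0,0,0.5,0,255],[0,0,0.5,0,255],[0,0,0.5,0,255],[0,0,0,0,255],[0,0,0,0,255],[0,0,0,0,255],[0,0,0,0,255],[0,0,0,0,255]]' 25
```

```text
clock: 18.75
ee_pos: [571.7, -211.1, 89.7]
eef_rot: [-180.0, 0.0, -168.8]
force: [-4.7, 2.9, 11.1]
gripper_width: 0.651
```

Contact was felt between z=91.1 and 89.8, and the last call I had already queued raised it to 11 N. I ease off and check.

```bash
python3 -m handwheel '[[0,0,-0.5,0,255],[0,0,-0.5,0,255],[0,0,-0.4,0,255],[0,0,0,0,255],[0,0,0,0,255],[0,0,0,0,255],[0,0,0,0,255],[0,0,0,0,255]]' 25
python3 look.py 10
```

```text
clock: 19.75
ee_pos: [571.4, -211.1, 89.8]
eef_rot: [-180.0, 0.0, -168.8]
force: [-1.1, 2.0, 5.7]
gripper_width: 0.645
side 1017
24 8 a [-5.6  6.9] b [-27.2 -26.2]
32 67 a [-12.    1.9] b [-26.9  24.2]
40 93 a [-12.2  -1. ] b [-26.9  23.4]
48 95 a [-11.8   1.5] b [-26.7  23. ]
56 88 a [-12.4  -2.3] b [-26.7  23.2]
64 92 a [-11.8  -2.2] b [-26.8  23.5]
72 95 a [-12.   -0.3] b [-26.8  23. ]
80 95 a [-11.9  -3. ] b [-26.9  23.3]
88 93 a [-11.8  -4.8] b [-26.7  22.3]
96 101 a [-11.4  -3. ] b [-26.7  21.6]
104 175 a [-11.3   7. ] b [-26.6  24.7]
112 14 a [-9.7  5.4] b [-25.4  25. ]
top 57
32 4 a [-9.6 -1.4] b [28.1 29.4]
48 4 a [-8.2 -2.6] b [27.9 29.5]
88 6 a [-9.5 -2.3] b [10.  29.9]
104 17 a [-9.4 -2.4] b [ 2.  29.2]
112 8 a [-8.8 -2.7] b [ 7.  26.1]
tcp a,b,z 11.885746150718155 0.10362164552337444 89.76159260519579 [-180.     0.  -168.8] F [-1.9  1.5  4.8] [0.4 0.4 0. ] 0.6470684736316255 19.85
```

View pics/c10.png

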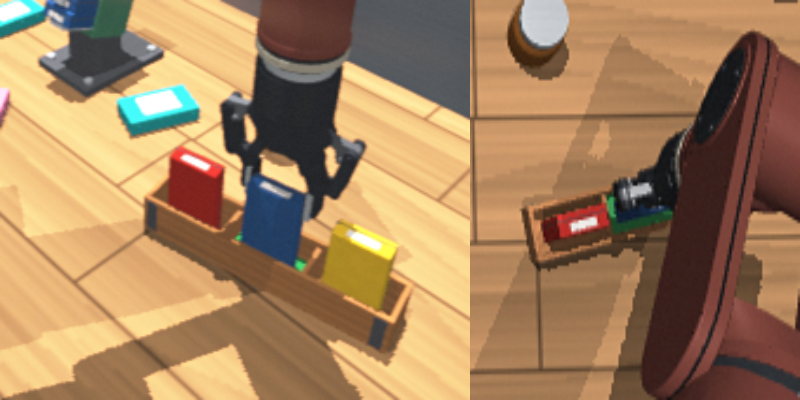

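The tin stands on the floor, its top at about 113 mm, upright. I ease off a bit more, open only partly to stay clear of the red and yellow tins, then rise.

```bash
python3 -m handwheel '[[0,0,-0.5,0,255],[0,0,-0.3,0,255],[0,0,0,0,80],[0,0,0,0,70],[0,0,0,0,60],[0,0,0,0,60],[0,0,0,0,60],[0,0,0,0,60]]' 20; python3 look.py 11
```

```text
clock: 20.85
ee_pos: [571.2, -211.1, 90.2]
eef_rot: [-180.0, -0.0, -168.8]
force: [0.6, -1.0, 0.5]
gripper_width: 0.762
side 1010
24 5 a [-7.3  3.9] b [-27.5 -26.4]
32 67 a [-12.    1.7] b [-26.9  22.2]
40 90 a [-12.4  -0.4] b [-26.6  23.5]
48 87 a [-12.7   1.3] b [-26.7  24.1]
56 87 a [-12.7  -0.5] b [-26.6  22.4]
64 94 a [-12.6  -1. ] b [-26.7  23. ]
72 92 a [-12.7  -5.1] b [-26.6  23.3]
80 104 a [-12.6  -2.9] b [-26.8  22.9]
88 86 a [-12.4  -3.4] b [-26.8  22.4]
96 100 a [-12.8  -3.4] b [-26.7  22.8]
104 177 a [-12.3   5.9] b [-26.6  26.4]
112 20 a [-12.2   2.4] b [-24.6  25.2]
top 51
64 4 a [-8.6 -3.1] b [28.9 29.7]
88 4 a [-7.8 -2.5] b [28.5 29.6]
104 13 a [-10.2  -1.1] b [ 4.4 29.2]
112 9 a [-9.7 -4.8] b [ 7.8 28.6]
tcp a,b,z 11.683823789229915 0.1296791758002991 90.20672787923236 [-180.     0.  -168.8] F [1.3 0.7 0.6] [-0.  -0.1 -0. ] 0.7682629741445043 20.95
```

View pics/c11.png

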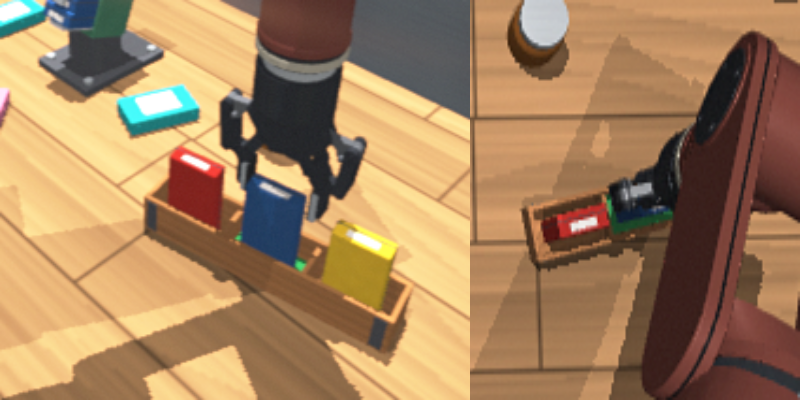

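Released: the fingers are clear on both sides (side crop (245,170) and (318,205)) and the tin is now exactly vertical. I rise straight up, back away, and recheck everything.

```bash
python3 -m handwheel '[[0,0,-5,0,60],[0,0,-15,0,60],[0,0,-30,0,60],[0,0,-40,0,60],[0,0,-40,0,60],[40,0,0,0,60],[50,0,0,0,60],[50,0,0,0,60]]'
python3 look.py 12 | grep -A14 side; python3 -m handwheel '[[40,0,0,0,60],[0,0,0,0,60],[0,0,0,0,60],[0,0,0,0,60],[0,0,0,0,60],[0,0,0,0,60],[0,0,0,0,60],[0,0,0,0,60]]'
python3 - <<'E'
from h import *
A=cv2.imread('pics/side12.png');B=cv2.imread('pics/top12.png')
cv2.imwrite('pics/f12.png',cv2.hconcat([cv2.resize(A,(400,300)),cv2.resize(B,(400,300))]))
cv2.imwrite('pics/f12c.png',cv2.resize(A[110:350,190:420],(767,600)))
# change against start
for n in('side','top'):
    a=dict(np.load(f'{n}0.npz'));b=dict(np.load(f'{n}12.npz'))
    for nm,roi in dict(side=dict(jar=(320,200,360,255),bottle=(120,150,150,205)),top=dict(jar=(300,145,336,175),bottle=(115,238,152,265)))[n].items():
        l,t,r,bb=roi; print(n,nm,np.abs(a['img'][t:bb,l:r].astype(int)-b['img'][t:bb,l:r]).mean())
E
```

```text
clock: 21.95
ee_pos: [432.9, -238.6, 221.7]
eef_rot: [-179.9, 0.1, -168.8]
force: [0.3, -0.7, 0.0]
gripper_width: 0.768
side 863
24 6 a [-5.9  3.3] b [-26.9 -26.5]
32 65 a [-12.5   1. ] b [-27.   23.7]
40 86 a [-12.4   0. ] b [-26.9  22.7]
48 94 a [-12.7   0.5] b [-26.9  23.1]
56 89 a [-12.7  -0.7] b [-26.5  23.6]
64 91 a [-12.7  -2.6] b [-26.8  22.7]
72 94 a [-12.4  -5.6] b [-26.6  23.1]
80 80 a [-12.4  -1.2] b [-26.8  11.8]
88 71 a [-12.5  -1. ] b [-26.9   9.1]
96 64 a [-12.5  -2.1] b [-26.8   3.5]
104 113 a [-12.3   6. ] b [-26.6   1.3]
112 9 a [-6.3  5.6] b [-24.   -1.8]
top 173
24 5 a [-8.9  6.9] b [28.1 28.8]
clock: 23.05
ee_pos: [394.7, -246.0, 220.1]
eef_rot: [180.0, -0.0, -168.8]
force: [0.5, 0.5, 0.0]
gripper_width: 0.767
side jar 64.18287878787879
side bottle 13.802020202020202
top jar 3.8574074074074076
top bottle 2.9042375709042374
```

View pics/f12.png

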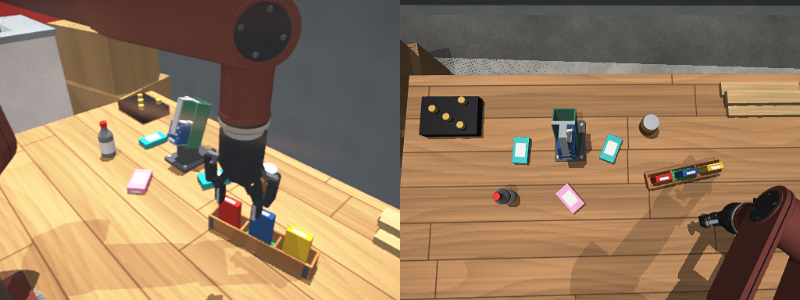

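View pics/f12c.png

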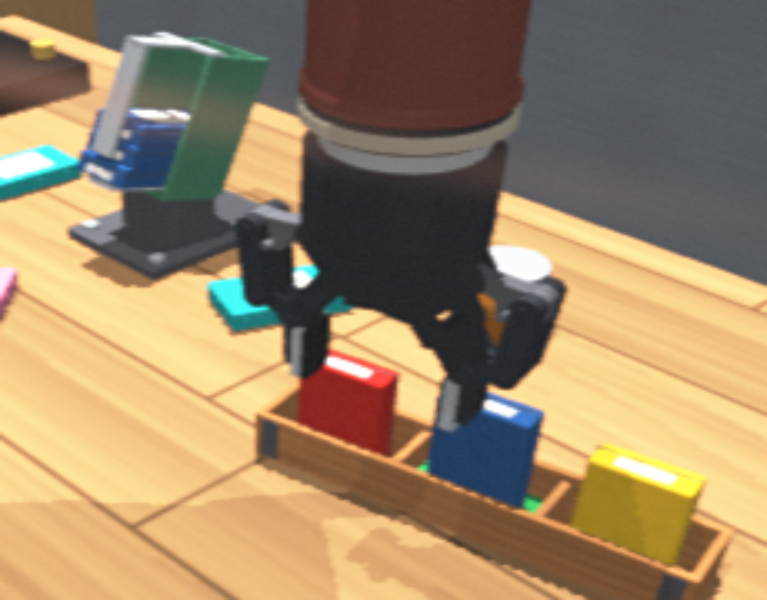

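The blue tin stands on the green floor between the red and yellow tins (close crop (485,450)). Three blue tins are still in the magazine (close crop (140,150)). Handing in.

```bash
python3 - <<'E'
from h import *
s=ctrl.snapshot('top'); w=cloud(s); a=dict(np.load('top0.npz')); 
H,S,V=cv2.split(cv2.cvtColor(s['img'],cv2.COLOR_BGR2HSV)); w0=cloud(a);H0,S0,_=cv2.split(cv2.cvtColor(a['img'],cv2.COLOR_BGR2HSV))
for nm,f in dict(red=lambda h,s:((h<6)|(h>174))&(s>180),yel=lambda h,s:(h>20)&(h<32)&(s>180)).items():
    for W,h,sa in((w0,H0,S0),(w,H,S)):
        m=f(h,sa)&(W[...,2]>92)&(W[...,2]<112)&(W[...,1]<-60); print(nm,W[m].mean(0).round(1))
print(ctrl.finish_job())
E
```

```text
red [ 543.  -123.8  101.5]
red [ 542.8 -123.1  101.4]
yel [ 573.2 -291.2  100. ]
yel [ 573.  -287.7   99.7]
the job is handed in; nothing more can be done
None
```

The job is done and handed in at about 23 s: the bottom blue tin stands on end on the green floor of the empty cell, and the other three blue tins are still in the magazine.

- **Method:** I gripped the tin by its protruding front end with the tool upright and pulled it out along the slope. The moves cannot tilt the tool, so I swung the tin upright in the pads by pushing its tail against the crate's fixed front wall, at about 5 N.
- **Placing:** I lowered it in small steps until I felt contact. The first contact read about 5 N above the hanging load. One extra 1.5 mm step I had already queued took the reading to 11 N before I eased off, so it pressed a little harder than intended. I then released it and backed away.
- **Last checks:**
  - After release and retreat the tin stood vertical to well under 1°, centred in its cell across its thickness.
  - The red tin had not moved beyond measurement noise (under 1 mm).
  - The yellow tin's measured centre differs by 3.5 mm in y. I put that down to which of its pixels were picked, but did not confirm it; the gripper did not come near it.
  - The jar and oil bottle look unchanged in the top view. The side view could not confirm this: the arm hid the jar, and the bottle's image differed there, probably from shadow.

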